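# Peel the snapped-on top tray off a loaded stack, corner first, and hold it out

## Robot

A 7-joint arm with a two-finger parallel gripper is mounted at the origin on a cart in front of the work surface, level with it; the furniture and walls round the work are solid. World frame = base frame: x ahead of the robot, y to its left, z up, the work surface at z = 0. Lengths are in m, angles in rad, forces in N, time in s.
With the tool pointing down it reaches from about 0.425 to 0.875 m from the base axis. Payload 4.7 kg.
Tool frame: the origin (TCP) lies at the very end of the fingers, on their centre line; the grasp point (between the pads) lies 19 mm behind it; z points along the fingers, y is the line along which they close (so a half turn about z gives the same grasp; the last joint's range is limited). The gripper opens to 85 mm and grips with 20 to 120 N. Pads are 22 mm wide; open, the fingers measure 114 mm over their backs; the gripper's body (76 mm by 85 mm) begins 54 mm behind the grasp point. The pads swing forward as they close: fully open they stand 13 mm farther back than shut.
Start: joints at [0.014, 0.321, -0.07, 1.45, 0.023, 1.371, -0.057], TCP at [0.65, -0, 0.231] pointing down, gripper open.
Joint ranges: [-2.86, 2.86], [-0.3, 2.09], [-1.38, 1.24], [0.06, 2.45], [-1.56, 4.7], [0.09, 2.05], [-2.69, 2.69]. Speed limits (rad/s): [2.57, 2.57, 3.14, 3.14, 3.14, 3.14, 3.14].

## Interface

Orientations are given as a unit quaternion [x, y, z, w].
In Python, from rig import get_obs, camera, hand_in, masks_of, pinpoint gives the robot as it stands. The module is installed in compiled form; this text tells all that it offers.
- The arm moves only by the shell command python3 -m crank 'ROWS' [FORCE]. ROWS is JSON, a list of rows, each an object with "linear": the shift along the tool's x, y, z in mm, a list of three; "delta_rot": the turn, a rotation vector about the tool's x, y, z in degrees, a list of three; "jaw": the gripper's target within -1 to 1 (shut at 1, half-way at 0, fully open at -1). A call has 1 to 10 rows; each row is the pose to reach, as a shift and turn from the pose commanded when the call began, along the tool's axes at that moment; what a row does not reach only later rows make up. A row lasts 1/12 s, in which the tool goes at most 41.7 mm and 7.16 degrees, less where a joint would pass 70% of its speed; a pose out of reach is approached as far as the arm can. A call with a gripper value outside its range is refused whole. The fingers move at their own pace and stop on an object; FORCE is the grip in N (left out, the last holds). Time passes only in rows, so rows that repeat a pose let the fingers close. It gives the time, the measured TCP pose, the force, the opening and the grip force at its end, in the units of the state.
- get_obs(): the state, without advancing time (a new reading comes with each control period).
- camera(name): name is "scene" or "side" or "wrist"; returns a dict with "img" (384x512x3 uint8, blue, green, red), "fov_y" (degrees; the focal length in pixels is half the picture's height over the tangent of half this angle, whatever the lens; pixels are square), "cx", "cy" (the principal point, pixels), "rvec" (rotation vector, rad) and "tvec" (3), from world to camera coordinates, as OpenCV has them; the wrist camera has in their place "T_tool_cam" (4x4, takes a point from camera to tool coordinates, whose origin is the TCP and whose axes are the flange's). Camera axes: x right, y down, z forward; pixel columns grow to the right and rows downward; lengths in m; the calibration is good to about 2 mm. A picture is of the moment at which its call begins: read the wrist's pose just before it. There is no depth.
- hand_in(): hands the job in; it is judged then, once.
Trained networks look in the newest picture that a camera, given by its name, has taken for a name from the list of things; names that differ only in an ending like _2 or _b are one class to them, and where a whole thing is asked for, a point or a joint stands for the part that bears it (a point fixed in the world has none). Each returns a list of dicts, best first, with "score" (0 to 1); they miss things now and then, are a little off and sometimes report something else, mostly with a low value. They report only what shows in the picture. A call takes as long as a camera call.
- masks_of(target, camera): "region" (384x512 bool, what is visible of it) and "location" ([column, row] in pixels, amid what is visible of it).
- pinpoint(target, camera): "location" ([column, row] in pixels: a listed point, or the origin of a listed thing).
The state is a dict: "time_s": time; "joints": joint angles; "joint_velocities": joint speeds; "tau": joint torques, N m; "position": TCP position; "tcp_rot": TCP orientation; "force": force on the tool from outside, world axes, zero at the start; "ft_torque": the same for the moment, N m; "opening": opening from 0.0 (shut) to 1.0 (fully open); "gripper_force": force on a finger pad.
Only numpy, scipy, OpenCV 4.12 (cv2) and the standard library are available. Lean on these libraries where they do the work, as an engineer would, in place of code of your own. Each camera call takes 0.05 s, during which the arm holds its last target. There are 200 camera calls.

## Task

Take the empty top tray off the stack of loaded trays. First tilt it to lift one front corner out of its spring catch while the other front corner is still held in its own (a pull on both at once can tip the loaded trays up), then free the second corner, draw the tray forward out from under the rear hook, and finish while holding it still and level beside the stack, no longer above it and at least 15 cm above the bench; the loaded trays stay standing where they are and the flange, tape measure and bolt are left alone.

Things in the scene. Friction and masses are not known exactly. Their poses are not given: they have to be found in the camera images.
- carrier: Stack of two loaded light-metal trays bolted together, 150 mm deep (x) by 200 mm wide (y), loose on the bench, 1.8 kg. Origin: centre of its underside; -x is its front (toward the robot), +y its left, z up. Seen on it: a spring catch at each side near the front, a fixed hook at rear centre. Stops at catches and hook carry the top tray's rim 84 mm above the bench. Pins lie in the tray below.
- top_tray: Empty tray nested on the stack, 150 (x) x 200 (y) x 40 mm, about 0.22 kg. Origin: centre of its underside, axes as the carrier's, 56 mm above the carrier's origin when seated. Folded rim 10 mm wide, 12 mm high all round, top at local z = 40 mm (96 above the bench), corner radius 22 mm. Below the rim the wall slopes inward to a 114 x 164 mm floor. The stack's next rim is 28 mm lower.
- front_rim (a point): middle of the top face of the top tray's front rim, tray-local (-70, 0, 40) mm; outer face x = -75, inner face x = -65 mm. The rim is straight and free for fingers inside and outside from y = -75 to +75 mm
- rear_rim (a point): middle of the top face of the top tray's rear rim, tray-local (70, 0, 40) mm
- left_corner (a point): outer top edge of the top tray's rim beside the left catch, tray-local (-45, 100, 40) mm; held down by the catch until it has risen about 5 mm; turning the tray 0.05 to 0.07 rad about the line from the other catch to the rear hook lifts it free alone
- right_corner (a point): outer top edge of the top tray's rim beside the right catch, tray-local (-45, -100, 40) mm; held down by the catch until it has risen about 5 mm; turning the tray 0.05 to 0.07 rad about the line from the other catch to the rear hook lifts it free alone
- catch_left (a joint): left catch, rad: an upright spring leaf 26 mm wide on a 46 mm wide bracket, 45 mm in front of the carrier's centre, its top 108 mm above the bench; a round nose reaches 2 mm over the tray's rim. 0 at rest, grows as the nose is pushed outward, about 0.06 lets the rim pass (some 6 N upward at the rim); springs back
- catch_right (a joint): right catch, the mirror image of the left one; rad, same meaning
- hook (a point): middle of the lip's tip, underside, of the carrier's rear hook (50 mm wide), carrier-local (68.5, 0, 99.5) mm. The lip is 3.5 mm above the seated rim, reaches 7 mm over it from behind, and leaves 3.5 mm behind the rim. With the front tilted up 0.2 to 0.3 rad about the rear rim the tray comes free 12 mm or more forward
- flange: bystander: turned steel flange, 95 mm across, 32 mm high; origin centre of underside
- tape_measure: bystander: tape measure, 34 x 75 x 65 mm high; origin centre of underside
- hex_bolt: bystander: bolt standing on its head, 28 x 24 x 70 mm high; origin centre of underside

How it is judged:
By the outcome, as a careful person would: the job done as asked, in the order asked, and still so for the second after the job is handed in, while the arm keeps its last pose, push and grip.
It also fails if it takes over 45 s, if anything falls off the work surface, if the arm or the gripper's body presses on something with over 40 N, if the wrist force passes 120 N, or if a joint passes its speed limit or range.

## Working session

There is one attempt and no reset: what is moved stays moved. The work goes in short steps, Python scripts to look and compute and a shell command to move; the robot and the scene stay as the last step left them, time stands still between calls to the robot, and variables do not carry over. Pictures are saved under pics/ and viewed, at most 10 in all, crops included, and the job is handed in when it is done.

```bash
mkdir -p pics; cat > h.py <<'E'
import numpy as np,cv2
from rig import *
from scipy.spatial.transform import Rotation as R
def cam(n):
    o=get_obs();c=camera(n);f=192/np.tan(np.radians(c["fov_y"])/2)
    if n=="wrist":
        T=np.eye(4);T[:3,:3]=R.from_quat(o["tcp_rot"]).as_matrix();T[:3,3]=o["position"]
        M=T@np.array(c["T_tool_cam"]);Rc=M[:3,:3];p=M[:3,3]
    else:
        Rw=cv2.Rodrigues(np.array(c["rvec"],float))[0];Rc=Rw.T;p=-Rw.T@np.array(c["tvec"],float).ravel()
    return c["img"],f,c["cx"],c["cy"],Rc,p
def ray(C,uv):
    _,f,cx,cy,Rc,p=C
    d=Rc@np.array([(uv[0]-cx)/f,(uv[1]-cy)/f,1]);return p,d/np.linalg.norm(d)
def onz(C,uv,z):
    p,d=ray(C,uv);return p+d*(z-p[2])/d[2]
def proj(C,X):
    _,f,cx,cy,Rc,p=C
    q=Rc.T@(np.array(X)-p);return [cx+f*q[0]/q[2],cy+f*q[1]/q[2]]
E
cat > look.py <<'E'
from h import *
Z=dict(front_rim=.096,rear_rim=.096,left_corner=.096,right_corner=.096,hook=.0995,top_tray=.056,carrier=0,flange=0,tape_measure=0,hex_bolt=0)
for n in ["scene","side","wrist"]:
    C=cam(n);cv2.imwrite(f"pics/{n}0.png",C[0])
    print(n,"cam",C[5].round(3))
    for t,z in Z.items():
        r=pinpoint(t,n)
        if r: print(t,round(r[0]["score"],2),np.round(r[0]["location"]),onz(C,r[0]["location"],z).round(4))
print(get_obs()["time_s"],get_obs()["tcp_rot"])
a=cv2.imread("pics/scene0.png");b=cv2.imread("pics/side0.png");
cv2.imwrite("pics/both0.png",cv2.resize(np.vstack([a,b]),(448,600)))
E
python3 look.py
```

```text
scene cam [-0.312 -0.445  1.12 ]
front_rim 0.89 [262. 208.] [ 0.4718 -0.0553  0.096 ]
rear_rim 0.98 [279. 180.] [ 0.5983 -0.0512  0.096 ]
left_corner 0.63 [234. 194.] [0.4829 0.0437 0.096 ]
right_corner 0.92 [293. 214.] [ 0.4931 -0.1466  0.096 ]
hook 0.79 [281. 178.] [ 0.6074 -0.0543  0.0995]
top_tray 0.47 [294. 216.] [ 0.52   -0.1424  0.056 ]
tape_measure 0.67 [361. 240.] [ 0.5744 -0.3435  0.    ]
hex_bolt 0.47 [315. 282.] [ 0.372 -0.278  0.   ]
side cam [ 0.31  -0.961  0.433]
front_rim 0.72 [236. 198.] [ 0.4643 -0.0536  0.096 ]
rear_rim 0.82 [284. 196.] [ 0.5962 -0.065   0.096 ]
left_corner 0.72 [237. 186.] [0.4869 0.0477 0.096 ]
right_corner 0.82 [248. 215.] [ 0.4729 -0.1776  0.096 ]
hook 0.58 [286. 196.] [ 0.5995 -0.0731  0.0995]
top_tray 0.58 [259. 212.] [ 0.5253 -0.0693  0.056 ]
carrier 0.84 [259. 231.] [ 0.5273 -0.0665  0.    ]
flange 0.55 [213. 188.] [0.4458 0.3261 0.    ]
hex_bolt 0.62 [214. 286.] [ 0.3747 -0.3063  0.    ]
wrist cam [0.65  0.083 0.376]
front_rim 0.66 [ 46. 237.] [ 0.4647 -0.0554  0.096 ]
rear_rim 0.76 [202. 237.] [ 0.6042 -0.0555  0.096 ]
left_corner 0.8 [ 54. 125.] [0.4899 0.0442 0.096 ]
right_corner 0.82 [ 84. 330.] [ 0.4818 -0.1577  0.096 ]
hook 0.93 [199. 245.] [ 0.6021 -0.0613  0.0995]
tape_measure 0.61 [200. 243.] [ 0.5851 -0.1105  0.    ]
hex_bolt 0.72 [202. 239.] [ 0.5884 -0.1057  0.    ]
1.65 [7.07084972e-01 7.07128588e-01 8.56235706e-06 3.32582802e-05]
```

View pics/both0.png

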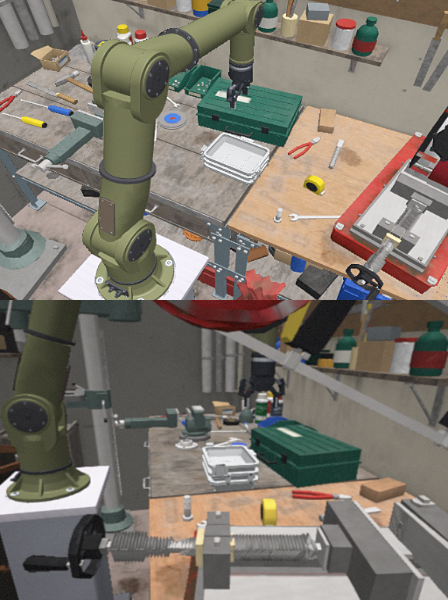

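View pics/wrist0.png

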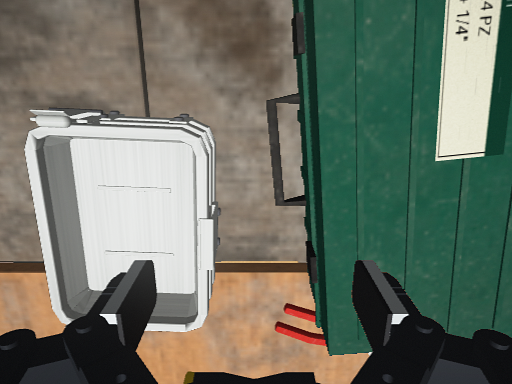

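The picture shows the stack with its front rim at about column 45 and the hook at about (210, 237), nearly unyawed. The green box stands behind it. I'll move above the front rim and look from close by.

```bash
python3 -m crank '[{"linear":[-8,-37,0],"delta_rot":[0,0,0],"jaw":-1},{"linear":[-16,-74,5],"delta_rot":[0,0,0],"jaw":-1},{"linear":[-24,-111,15],"delta_rot":[0,0,0],"jaw":-1},{"linear":[-30,-148,25],"delta_rot":[0,0,0],"jaw":-1},{"linear":[-35,-185,35],"delta_rot":[0,0,0],"jaw":-1},{"linear":[-35,-185,35],"delta_rot":[0,0,0],"jaw":-1},{"linear":[-35,-185,35],"delta_rot":[0,0,0],"jaw":-1}]' 120
cat > look2.py <<'E'
from h import *
import sys
C=cam("wrist");cv2.imwrite(f"pics/{sys.argv[1]}.png",C[0])
P={}
for t,z in dict(front_rim=.096,rear_rim=.096,left_corner=.096,right_corner=.096,hook=.0995,catch_left=.1,catch_right=.1).items():
    r=pinpoint(t,"wrist")
    if r: P[t]=onz(C,r[0]["location"],z);print(t,round(r[0]["score"],2),np.round(r[0]["location"]),P[t].round(4))
o=get_obs();print(o["time_s"],o["position"],o["tcp_rot"],C[5])
E
python3 look2.py w1
```

```text
time_s: 2.23
position: [0.4625, -0.0355, 0.1955]
tcp_rot: [0.707, 0.707, -0.001, -0.0]
force: [1.4, 0.4, 0.4]
opening: 0.998
gripper_force: 0.0
front_rim 0.65 [258. 216.] [ 0.4658 -0.0552  0.096 ]
rear_rim 0.91 [439. 221.] [ 0.6045 -0.0592  0.096 ]
left_corner 0.65 [300.  78.] [0.4939 0.0448 0.096 ]
right_corner 0.63 [280. 324.] [ 0.4852 -0.1556  0.096 ]
hook 0.34 [300.  78.] [0.4937 0.0445 0.0995]Traceback (most recent call last):
  File "look2.py", line 6, in <module>
    r=pinpoint(t,"wrist")
ValueError: it knows: carrier, flange, front_rim, hex_bolt, hook, left_corner, rear_rim, right_corner, tape_measure, top_tray
```

View pics/w1.png

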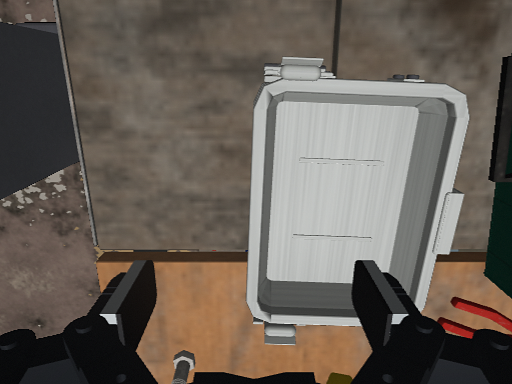

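The front rim runs from about (258, 110) to (252, 300), nearly midway between the fingers (155 and 355). The catches sit at (300, 70) and (280, 335). I'll measure the yaw from the edges.

```bash
python3 - <<'E'
from h import *
C=cam("wrist")
for uv in [(253,120),(247,290),(267,120),(261,260),(468,120),(433,300),(300,70),(280,335)]: print(uv,onz(C,uv,.096).round(4))
o=get_obs();print(o["time_s"],o["position"])
for n,z in dict(left_corner=.096,right_corner=.096,front_rim=.096,rear_rim=.096).items():
  for r in pinpoint(n,"wrist")[:1]: print(n,onz(C,r["location"],z).round(4))
# fit: model rim corners with yaw about centre
E
```

```text
(253, 120) [0.4664 0.0176 0.096 ]
(247, 290) [ 0.4615 -0.1216  0.096 ]
(267, 120) [0.4762 0.0176 0.096 ]
(261, 260) [ 0.4729 -0.0934  0.096 ]
(468, 120) [0.617  0.0177 0.096 ]
(433, 300) [ 0.6176 -0.1314  0.096 ]
(300, 70) [0.4979 0.0506 0.096 ]
(280, 335) [ 0.4901 -0.1675  0.096 ]
2.5833 [ 0.46615307 -0.0347945   0.19668071]
left_corner [0.4941 0.0461 0.096 ]
right_corner [ 0.4829 -0.1559  0.096 ]
front_rim [ 0.4656 -0.0557  0.096 ]
rear_rim [ 0.6043 -0.0588  0.096 ]
```

```bash
python3 -m crank '[{"linear":[0,2,30],"delta_rot":[0,0,2.1],"jaw":-1},{"linear":[0,2,60],"delta_rot":[0,0,2.1],"jaw":-1},{"linear":[0,2,90],"delta_rot":[0,0,2.1],"jaw":-1},{"linear":[0,2,105],"delta_rot":[0,0,2.1],"jaw":-1},{"linear":[0,2,120],"delta_rot":[0,0,2.1],"jaw":-1},{"linear":[0,2,120],"delta_rot":[0,0,2.1],"jaw":-0.4},{"linear":[0,2,120],"delta_rot":[0,0,2.1],"jaw":0}]' 20
python3 - <<'E'
from h import *
C=cam("wrist");S=cam("side");cv2.imwrite("pics/c2.png",np.hstack([C[0],cv2.resize(S[0][140:260,200:320],(384,384))])[:, :896])
a=cv2.imread("pics/c2.png");cv2.imwrite("pics/c2.png",cv2.resize(a,(800,343)))
o=get_obs();print(o["position"],o["tcp_rot"],o["force"],o["opening"])
E
```

```text
time_s: 3.37
position: [0.4666, -0.035, 0.0759]
tcp_rot: [0.72, 0.694, -0.001, -0.001]
force: [1.0, 0.5, 0.4]
opening: 0.749
gripper_force: 0.0
[ 0.46796516 -0.03508236  0.07742606] [7.19939282e-01 6.94036453e-01 6.14250990e-04 6.74846246e-04] [-0.0846569  -0.00330782  0.43111085] 0.57326193569831
```

View pics/c2.png

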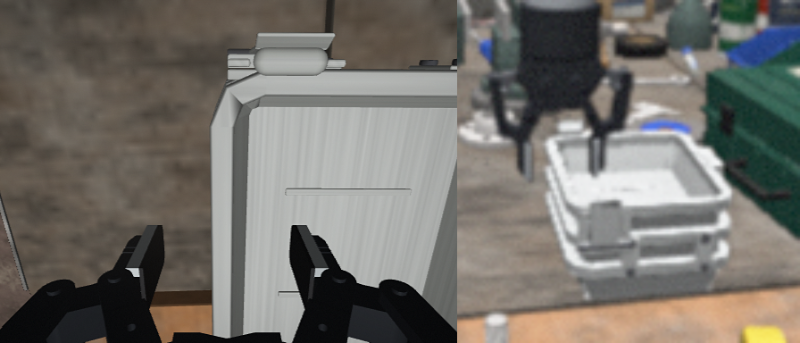

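The rim (columns 212–235 in the left half) lies between the fingers (162 and 292) and parallel to them. I'll close on it.

```bash
python3 -m crank '[{"linear":[0,0,0],"delta_rot":[0,0,0],"jaw":1},{"linear":[0,0,0],"delta_rot":[0,0,0],"jaw":1},{"linear":[0,0,0],"delta_rot":[0,0,0],"jaw":1},{"linear":[0,0,0],"delta_rot":[0,0,0],"jaw":1},{"linear":[0,0,0],"delta_rot":[0,0,0],"jaw":1},{"linear":[0,0,0],"delta_rot":[0,0,0],"jaw":1}]' 20
python3 -m crank '[{"linear":[0,0,0],"delta_rot":[0,0,0],"jaw":1},{"linear":[0,0,0],"delta_rot":[0,0,0],"jaw":1},{"linear":[0,0,0],"delta_rot":[0,0,0],"jaw":1}]' 120
```

```text
time_s: 3.97
position: [0.4663, -0.035, 0.0772]
tcp_rot: [0.72, 0.694, -0.0, -0.0]
force: [-4.7, 1.0, 6.1]
opening: 0.114
gripper_force: 19.1
time_s: 4.22
position: [0.4663, -0.035, 0.0774]
tcp_rot: [0.72, 0.694, -0.0, -0.001]
force: [-5.6, 0.5, 8.4]
opening: 0.081
gripper_force: 116.2
```

```bash
python3 -m crank '[{"linear":[0,-1.5,-1.5],"delta_rot":[0,0,0],"jaw":1},{"linear":[0.2,-1.7,-3],"delta_rot":[0.6,0.7,0],"jaw":1},{"linear":[0.5,-1.9,-5],"delta_rot":[1.15,1.3,0],"jaw":1},{"linear":[0.5,-1.9,-5],"delta_rot":[1.15,1.3,0],"jaw":1}]'
python3 -m crank '[{"linear":[0.2,-0.2,-2],"delta_rot":[0.6,0.7,0],"jaw":1},{"linear":[0.4,-0.4,-3.5],"delta_rot":[1.15,1.3,0],"jaw":1},{"linear":[0.4,-0.4,-3.5],"delta_rot":[1.15,1.3,0],"jaw":1}]'
cat > w.py <<'E'
from h import *
import sys
C=cam("wrist");S=cam("scene");D=cam("side")
f=lambda a:cv2.resize(a,(400,300))
cv2.imwrite(f"pics/{sys.argv[1]}.png",np.vstack([np.hstack([f(C[0]),f(C[0][0:150,120:320])]),np.hstack([f(S[0][145:265,190:350]),f(D[0][150:255,190:330])])]))
o=get_obs();print(o["time_s"],np.round(o["position"],4),o["force"].round(1) if hasattr(o["force"],"round") else o["force"],o["ft_torque"],o["opening"],R.from_quat(o["tcp_rot"]).as_rotvec())
E
python3 w.py t1
```

```text
time_s: 4.55
position: [0.465, -0.0352, 0.0814]
tcp_rot: [0.72, 0.694, 0.001, -0.016]
force: [-1.4, -2.0, -0.6]
opening: 0.079
gripper_force: 117.1
time_s: 4.8
position: [0.4649, -0.0348, 0.0851]
tcp_rot: [0.72, 0.693, 0.002, -0.031]
force: [-1.2, -2.8, -0.1]
opening: 0.083
gripper_force: 117.1
4.95 [ 0.465  -0.0348  0.0851] [-1.6 -4.4  0.1] [-0.81237691 -0.123365   -0.01459885] 0.08113304499066028 [-2.21932522 -2.13835036 -0.00690328]
```

View pics/t1.png

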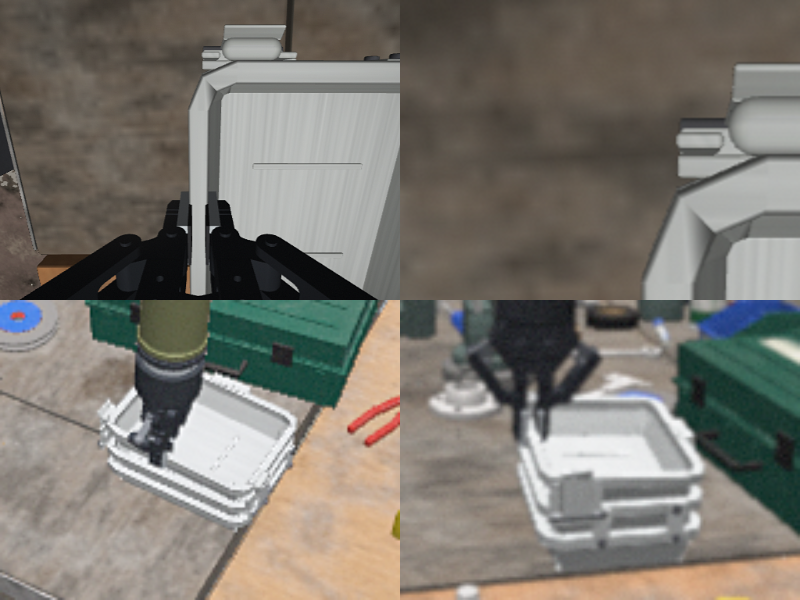

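The left rim now lies over the nose (wrist picture, row ~62), so the left corner is up. The moment of −0.8 Nm shows that the right catch still holds. Next I'll free the right corner by rolling back while pitching up about the rear rim.

```bash
python3 -m crank '[{"linear":[0.1,-0.1,-2.5],"delta_rot":[1,-0.6,0],"jaw":1},{"linear":[0.2,-0.2,-5],"delta_rot":[2,-1.2,0],"jaw":1},{"linear":[0.3,-0.3,-8],"delta_rot":[3.3,-2,0],"jaw":1},{"linear":[0.5,-0.5,-11],"delta_rot":[4.7,-2.6,0],"jaw":1},{"linear":[0.6,-0.6,-14],"delta_rot":[6.2,-2.6,0],"jaw":1},{"linear":[0.6,-0.6,-14],"delta_rot":[6.2,-2.6,0],"jaw":1},{"linear":[0.6,-0.6,-14],"delta_rot":[6.2,-2.6,0],"jaw":1}]'
python3 w.py t2
```

```text
time_s: 5.53
position: [0.4663, -0.0333, 0.0998]
tcp_rot: [0.716, 0.694, -0.05, -0.053]
force: [1.7, -2.0, 3.2]
opening: 0.08
gripper_force: 117.7
5.6833 [ 0.4661 -0.0336  0.0998] [ 2.  -0.   3.6] [ 0.32698226 -0.77501509 -0.09047658] 0.08223051584463789 [-2.17972391 -2.10917988  0.15205115]
```

View pics/t2.png

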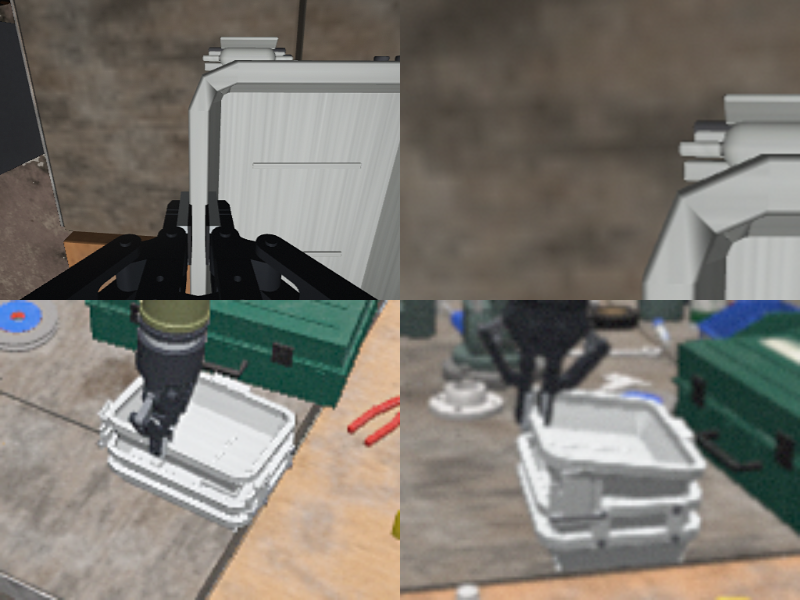

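The tray hasn't slipped in the grip, and the side view shows both front corners up. I'll pitch on to about 0.25 rad, then draw it forward.

```bash
python3 -m crank '[{"linear":[0,-0.8,-4],"delta_rot":[1.2,0,0],"jaw":1},{"linear":[0,-1.6,-8],"delta_rot":[2.8,0,0],"jaw":1},{"linear":[0,-2.5,-12],"delta_rot":[4.4,0,0],"jaw":1},{"linear":[0,-3.3,-15.3],"delta_rot":[5.7,0,0],"jaw":1},{"linear":[0,-3.3,-15.3],"delta_rot":[5.7,0,0],"jaw":1}]'
python3 -m crank '[{"linear":[0,-4,0.8],"delta_rot":[0,0,0],"jaw":1},{"linear":[0,-8,1.6],"delta_rot":[0,0,0],"jaw":1},{"linear":[0,-12,2.4],"delta_rot":[0,0,0],"jaw":1},{"linear":[0,-17,3.5],"delta_rot":[0,0,0],"jaw":1},{"linear":[0,-22,4.5],"delta_rot":[0,0,0],"jaw":1},{"linear":[0,-22,4.5],"delta_rot":[0,0,0],"jaw":1}]'
python3 w.py t3
```

```text
time_s: 6.1
position: [0.463, -0.0336, 0.1141]
tcp_rot: [0.713, 0.69, -0.087, -0.09]
force: [-1.0, 1.0, 0.3]
opening: 0.079
gripper_force: 117.0
time_s: 6.6
position: [0.4399, -0.0334, 0.1155]
tcp_rot: [0.713, 0.69, -0.086, -0.089]
force: [0.4, -0.5, -2.6]
opening: 0.079
gripper_force: 117.4
6.75 [ 0.4415 -0.0334  0.1157] [-0.4 -0.2 -3. ] [ 0.05218895 -0.26767766  0.00189512] 0.08332342654275494 [-2.12269663 -2.0531767   0.25471118]
```

View pics/t3.png

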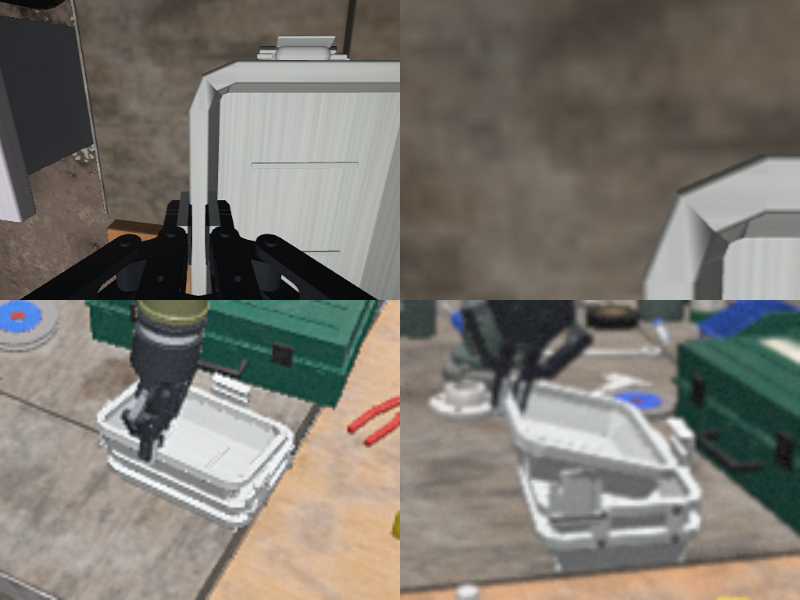

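The tray is clear of the hook: the hook shows at (232, 388) behind the rim, and the load is now about 3 N of weight. I'll lift straight up.

```bash
python3 -m crank '[{"linear":[0,-3,-12],"delta_rot":[0,0,0],"jaw":1},{"linear":[0,-8,-32],"delta_rot":[0,0,0],"jaw":1},{"linear":[0,-14,-54],"delta_rot":[0,0,0],"jaw":1},{"linear":[0,-20,-78],"delta_rot":[0,0,0],"jaw":1},{"linear":[0,-26,-102],"delta_rot":[0,0,0],"jaw":1},{"linear":[0,-32,-126],"delta_rot":[0,0,0],"jaw":1},{"linear":[0,-32,-126],"delta_rot":[0,0,0],"jaw":1}]'
python3 -m crank '[{"linear":[10,0,0],"delta_rot":[-2,0,0],"jaw":1},{"linear":[30,0,0],"delta_rot":[-4,0,0],"jaw":1},{"linear":[60,2,0],"delta_rot":[-6,0,0],"jaw":1},{"linear":[95,4,0],"delta_rot":[-8,0,0],"jaw":1},{"linear":[130,6,0],"delta_rot":[-10,0,0],"jaw":1},{"linear":[165,8,0],"delta_rot":[-12,0,0],"jaw":1},{"linear":[200,10,0],"delta_rot":[-14,0,0],"jaw":1},{"linear":[225,10,0],"delta_rot":[-14,0,0],"jaw":1},{"linear":[240,10,0],"delta_rot":[-14,0,0],"jaw":1},{"linear":[245,10,0],"delta_rot":[-14,0,0],"jaw":1}]'
python3 - <<'E'
from h import *
o=get_obs();M=R.from_quat(o["tcp_rot"]).as_matrix();print(M.round(3),o["position"],o["force"])
E
```

```text
time_s: 7.33
position: [0.444, -0.0335, 0.2503]
tcp_rot: [0.714, 0.69, -0.083, -0.086]
force: [1.0, -0.2, -0.7]
opening: 0.084
gripper_force: 117.5
time_s: 8.17
position: [0.4578, 0.2146, 0.2421]
tcp_rot: [0.717, 0.697, -0.001, -0.002]
force: [0.1, 0.5, -1.9]
opening: 0.082
gripper_force: 117.5
[[ 0.028  1.    -0.005]
 [ 1.    -0.028  0.001]
 [ 0.001 -0.005 -1.   ]] [0.45778308 0.21457948 0.24208338] [ 0.05172704  0.46267747 -1.94470207]
```

```bash
python3 -m crank '[{"linear":[15,0,0],"delta_rot":[0.3,0,0],"jaw":1},{"linear":[30,0,0],"delta_rot":[0.3,0,0],"jaw":1},{"linear":[30,0,0],"delta_rot":[0.3,0,0],"jaw":1},{"linear":[30,0,0],"delta_rot":[0.3,0,0],"jaw":1},{"linear":[30,0,0],"delta_rot":[0.3,0,0],"jaw":1}]'
python3 - <<'E'
from h import *
A={n:cam(n) for n in ["scene","side","wrist"]}
f=lambda a:cv2.resize(a,(400,300))
cv2.imwrite("pics/f.png",np.vstack([np.hstack([f(A["scene"][0][100:292,140:396]),f(A["side"][0][100:244,160:352])]),np.hstack([f(A["wrist"][0]),f(A["scene"][0])])]))
for t in ["front_rim","rear_rim","left_corner","right_corner","carrier"]:
    S=np.zeros((3,3));b=np.zeros(3);s=[]
    for n in A:
        r=pinpoint(t,n)
        if r and r[0]["score"]>.4:
            p,d=ray(A[n],r[0]["location"]);Q=np.eye(3)-np.outer(d,d);S+=Q;b+=Q@p;s.append((n,round(r[0]["score"],2)))
    if len(s)>1:print(t,np.linalg.solve(S,b).round(4),s)
o=get_obs();print(o["position"],o["force"])
E
```

```text
time_s: 8.58
position: [0.4603, 0.2394, 0.2425]
tcp_rot: [0.719, 0.695, -0.004, -0.003]
force: [-0.1, 0.8, -2.6]
opening: 0.083
gripper_force: 117.5
front_rim [0.4632 0.2181 0.2617] [('scene', 0.81), ('side', 0.58), ('wrist', 0.66)]
rear_rim [0.6061 0.2228 0.2518] [('scene', 0.88), ('side', 0.76)]
left_corner [0.4903 0.3174 0.2595] [('scene', 0.97), ('side', 0.91), ('wrist', 0.74)]
carrier [ 0.5354 -0.0508 -0.0112] [('scene', 0.95), ('side', 0.62)]
[0.46007061 0.24112725 0.24312208] [-0.58717095  0.65336991 -2.11632583]
```

View pics/f.png

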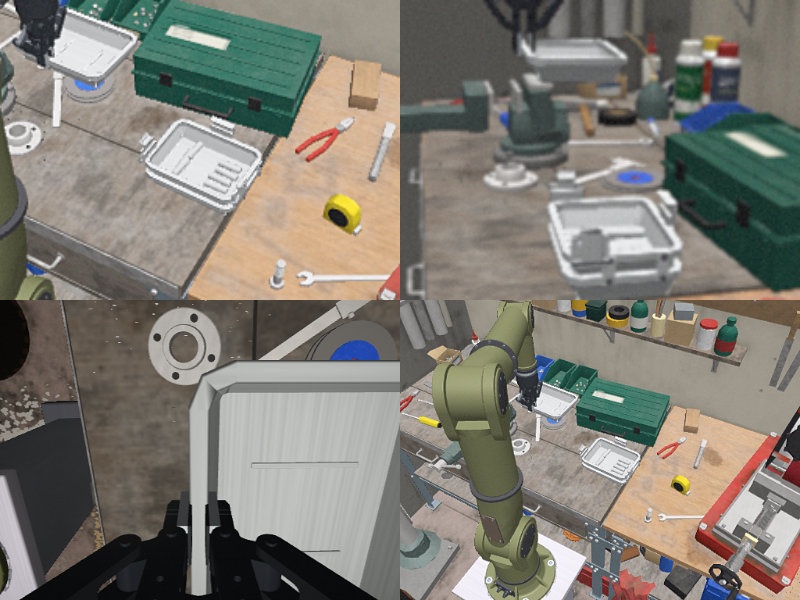

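The scene and side views show the tray held beside the stack, at (95, 45) and (575, 60). The loaded stack and the other items are unmoved. The points hint at a small residual pitch, so I'll fit the tray's tilt from the masks.

```bash
cat > fit.py <<'E'
from h import *
from scipy.optimize import minimize
A={n:cam(n) for n in ["scene","side"]};m={}
for n in A:
    r=masks_of("top_tray",n);g=r[0]["region"].astype(np.uint8);print(n,r[0]["score"],g.sum())
    k=cv2.convexHull(np.argwhere(g)[:,::-1].astype(np.int32));h=np.zeros((384*4,512*4),np.uint8);cv2.fillConvexPoly(h,k*4+2,255);m[n]=cv2.GaussianBlur(h,(0,0),3).astype(float)/255
th=np.linspace(0,np.pi/2,5);arc=[(s*(53+22*np.cos(t)),q*(78+22*np.sin(t))) for s in(1,-1) for q in(1,-1) for t in th]
pts=np.array([(x,y,z) for x,y in arc for z in(28,40)]+[(s*57,q*82,0) for s in(1,-1) for q in(1,-1)])/1e3
o=get_obs();tcp=np.array(o["position"])
def cost(v,pr=False):
    # v: dx,dy,dz mm ; roll,pitch,yaw  (pivot at grasp, local (-70,20,20) = tcp)
    Rt=R.from_euler("zyx",[v[5],v[4],v[3]]).as_matrix()
    W=(pts-[-.07,.02,.02])@Rt.T+tcp+np.array(v[:3])/1e3
    c=0
    for n in A:
        uv=np.array([proj(A[n],w) for w in W]);k=cv2.convexHull(((uv*4)+2).round().astype(np.int32))
        h=np.zeros(m[n].shape,np.uint8);cv2.fillConvexPoly(h,k,255);h=cv2.GaussianBlur(h,(0,0),3)/255.
        c+=np.abs(h-m[n]).sum()/m[n].sum()
    return c+1e-3*np.sum(np.square(v[:3]))/9
for s in(-.05,0,.05):
    x0=np.array([0,0,0,0,s,-.035]);sim=np.vstack([x0]+[x0+d for d in np.diag([3,3,3,.04,.05,.03])])
    r=minimize(cost,x0,method="Nelder-Mead",options=dict(initial_simplex=sim,maxfev=400));print(r.x.round(3),round(r.fun,4))
E
python3 fit.py
```

```text
scene 0.85 1781
side 0.82 908
[ 0.835  1.564 -3.656  0.     0.041 -0.039] 0.2148
[ 1.458  1.582 -3.553 -0.005  0.046 -0.045] 0.21
[ 2.488e+00  2.569e+00 -3.987e+00  1.000e-03  4.800e-02 -4.600e-02] 0.2123
```

Both measures agree that the front is up by about 0.05 rad. I'll pitch the tool down by 2.8°.

```bash
python3 -m crank '[{"linear":[0,0,0],"delta_rot":[-1.4,0,0],"jaw":1},{"linear":[0,0,0],"delta_rot":[-2.8,0,0],"jaw":1},{"linear":[0,0,0],"delta_rot":[-2.8,0,0],"jaw":1},{"linear":[0,0,0],"delta_rot":[-2.8,0,0],"jaw":1},{"linear":[0,0,0],"delta_rot":[-2.8,0,0],"jaw":1},{"linear":[0,0,0],"delta_rot":[-2.8,0,0],"jaw":1}]'
python3 fit.py
python3 - <<'E'
from h import *
A={n:cam(n) for n in ["scene","side"]}
for t in ["front_rim","rear_rim","left_corner","right_corner"]:
    S=np.zeros((3,3));b=np.zeros(3);k=0
    for n in A:
        r=pinpoint(t,n)
        if r and r[0]["score"]>.4:
            p,d=ray(A[n],r[0]["location"]);Q=np.eye(3)-np.outer(d,d);S+=Q;b+=Q@p;k+=1
    if k>1:print(t,np.linalg.solve(S,b).round(4))
E
```

```text
time_s: 10.18
position: [0.4601, 0.241, 0.2432]
tcp_rot: [0.719, 0.695, 0.014, 0.014]
force: [-0.0, -0.1, -2.7]
opening: 0.081
gripper_force: 117.5
scene 0.78 1816
side 0.81 874
[-0.248  1.78  -2.297 -0.013  0.007 -0.048] 0.1597
[-0.261  2.145 -1.093 -0.008  0.015 -0.036] 0.1703
[ 1.876e+00  6.038e+00 -3.402e+00 -1.600e-02  6.000e-03 -5.600e-02] 0.1625
front_rim [0.4609 0.226  0.2542]
rear_rim [0.6007 0.2285 0.2619]
left_corner [0.4865 0.3232 0.2631]
right_corner [0.4864 0.1302 0.2514]
```

Level within measurement error, held still and clear of the stack, so I'm handing in.

```bash
python3 -c "
from rig import *
print(hand_in())"
```

```text
the job is handed in; nothing more can be done
None
```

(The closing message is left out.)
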